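# Snap the open padlock shut

### The job

Two lock boxes stand on the worktop, each with a brass padlock on its front; one padlock is still open, its shackle standing higher with the short leg out of its hole. Press that shackle straight down into the padlock until it clicks and stays down, then let go and move clear.

Things in the scene. Friction and masses are not known exactly. Their poses are not given: they have to be found in the camera images.
- shackle (a joint): how far the open padlock's shackle is pressed down, m: 0 = open (up), 0.018 = the pawl snaps in and holds it there; hard stop at 0.024. Let go earlier, it springs right up again. It takes about 4 N at the top and 6 to 7 N at the bottom, the pawl a newton or two of this; 10 to 15 N is ample.
- shackle_top (a point): highest point of the open padlock's shackle bow (9 mm round bar, 35 mm wide over the legs), midway between the legs; moves down with the shackle. About 112 mm above the worktop when open, 94 mm when locked. Press here from above; up to 8 mm off along the bow does no harm. Hasp tabs jut from the box under the bow at 73 to 80 mm.
- lock_box: box with the open padlock: fixed grey steel lock box, 106 x 150 mm (x, y), lid top 94 mm high, bail handle to 103 mm. Origin on the worktop under the box centre; x to its back, y left, z up. Brass padlock (24 x 50 mm, top at 56 mm) upright at the front, centre at x = -78 mm, y = 0; steel shackle legs side by side along y. Shackle top at 112 mm.
- shut_box: box with the locked padlock: fixed grey steel lock box, 106 x 150 mm (x, y), lid top 94 mm high, bail handle to 103 mm. Origin on the worktop under the box centre; x to its back, y left, z up. Brass padlock (24 x 50 mm, top at 56 mm) upright at the front, centre at x = -78 mm, y = 0; steel shackle legs side by side along y. Shackle top at 94 mm, does not move.

How it is judged:
By the outcome, as a careful person would: the job done as asked, in the order asked, and still so for the second after the job is handed in, with the robot touching nothing.
It also fails if it takes over 27 s, if anything falls off the work surface, if the arm or the gripper's body presses on something with over 40 N, if the wrist force passes 120 N, or if a joint passes its speed limit or range.

### The arm

A 7-joint arm with a two-finger parallel gripper is mounted at the origin on a cart in front of the work surface, level with it; the furniture and walls round the work are solid. World frame = base frame: x ahead of the robot, y to its left, z up, the work surface at z = 0. Lengths are in m, angles in degrees, forces in N, time in s.
With the tool pointing down it reaches from about 0.425 to 0.925 m from the base axis. Payload 6.8 kg.
Tool frame: the origin (TCP) lies on the centre line of the jaws, within the pads' length; the fingertips stand 17 mm ahead of it and the grasp point (between the pads) lies 2 mm behind it; z points along the fingers, y is the line along which they close (so a half turn about z gives the same grasp; the last joint's range is limited). The gripper opens to 88 mm and grips with 3 to 60 N. Pads are 20 mm wide; open, the fingers measure 115 mm over their backs; the gripper's body (75 mm by 178 mm) begins 61 mm behind the grasp point.
Start: joints at [-72.714, 27.33, 1.283, 89.118, -0.659, 63.558, -4.761], TCP at [0.269, 0.619, 0.24] pointing down, gripper open.
Joint ranges: [-169.35, 169.35], [-19.33, 120.38], [-80.79, 83.38], [13.8, 139.57], [-78.32, 258.32], [9.67, 109.79], [-169.56, 169.56]. Speed limits (degrees/s): [136.94, 136.94, 180, 180, 180, 180, 180].

### API

Orientations are given as [roll, pitch, yaw] about the fixed x, y, z axes, in that order (R = Rz(yaw) Ry(pitch) Rx(roll)).
In Python, from plant import sensors, vision, workorder gives the robot as it stands. The module is installed in compiled form; this text tells all that it offers.
- The arm moves only by the shell command python3 -m jog 'ROWS' [OPENING] [FORCE]. ROWS is JSON, a list of rows, each a list of 2 entries, a list of its own where there are three numbers: the shift along the world's x, y, z in mm, then the turn, a rotation vector about the world's x, y, z in degrees. In form: [[[tx, ty, tz], [wx, wy, wz]], ...]. A call has 1 to 8 rows; each row shifts and turns the commanded pose from where the row before left it; what a row does not reach is not made up. A row lasts 1/8 s, in which the tool goes at most 62.5 mm and 10.7 degrees, less where a joint would pass 70% of its speed; a pose out of reach is approached as far as the arm can. A call with a gripper value outside its range is refused whole. OPENING is the finger opening in mm, from 0 to 87.8, set as the call begins (- or left out, the last holds). The fingers move at their own pace and stop on an object; FORCE is the grip in N (left out, the last holds). Time passes only in rows, so rows that do not move let the fingers close. It gives the time, the measured TCP pose, the force, the opening and the grip force at its end, in the units of the state.
- sensors.observe(): the state, without advancing time (a new reading comes with each control period).
- vision.snapshot(name): name is "scene" or "top"; returns the picture (384x512x3 uint8, blue, green, red); there is no depth.
- vision.get_calibration(name): a dict with "camera_matrix" (3x3 intrinsics, pixels), "origin" and "orientation" of the camera in the world. Camera axes: x right, y down, z forward; pixel columns grow to the right and rows downward; lengths in m; the calibration is good to about 2 mm. A picture is of the moment at which its call begins. get_calibration takes no time and is no camera call.
- workorder.finish_job(): hands the job in; it is judged then, once.
The state is a dict: "time_s": time; "q": joint angles; "joint_velocities": joint speeds; "tau": joint torques, N m; "ee_pos": TCP position; "ee_rot": TCP orientation; "ft_force": force on the tool from outside, world axes, zero at the start; "wrist_torque": the same for the moment, N m; "finger_gap": opening from 0.0 (shut) to 1.0 (fully open); "gripper_force": force on a finger pad.
Only numpy, scipy, OpenCV 4.12 (cv2) and the standard library are available. Lean on these libraries where they do the work, as an engineer would, in place of code of your own. Each camera call takes 0.05 s, during which the arm holds its last target. There are 200 camera calls.

## Working session

There is one attempt and no reset: what is moved stays moved. The work goes in short steps, Python scripts to look and compute and a shell command to move; the robot and the scene stay as the last step left them, time stands still between calls to the robot, and variables do not carry over. Pictures are saved under pics/ and viewed, at most 10 in all, crops included, and the job is handed in when it is done.

```bash
mkdir -p pics
python3 - <<'E'
from plant import sensors, vision
import cv2
for n in("scene","top"):
    cv2.imwrite(f"pics/{n}0.png",vision.snapshot(n)); c=vision.get_calibration(n); print(n,c)
s=sensors.observe(); print({k:s[k] for k in("time_s","ee_pos","ee_rot","ft_force","finger_gap")})
E
```

```text
scene {'camera_matrix': array([[430.38340499,   0.        , 254.8956556 ],
       [  0.        , 430.38340499, 200.64272363],
       [  0.        ,   0.        ,   1.        ]]), 'origin': array([-0.26150884,  0.62793103,  0.56544976]), 'orientation': array([-116.62923648,   -0.61678651, -129.00322217])}
top {'camera_matrix': array([[365.28737685,   0.        , 257.02491339],
       [  0.        , 365.28737685, 187.40353543],
       [  0.        ,   0.        ,   1.        ]]), 'origin': array([0.35061531, 0.04383956, 0.91343548]), 'orientation': array([-170.01222163,   -1.22911069,  -90.96669722])}
{'time_s': 0.1, 'ee_pos': array([0.26874106, 0.61862702, 0.23877046]), 'ee_rot': array([-1.79903639e+02,  7.55054616e-03,  1.56520842e+02]), 'ft_force': array([ 0.01283672,  0.51301154, -0.12649872]), 'finger_gap': 1.0006032900044632}
```

View pics/scene0.png

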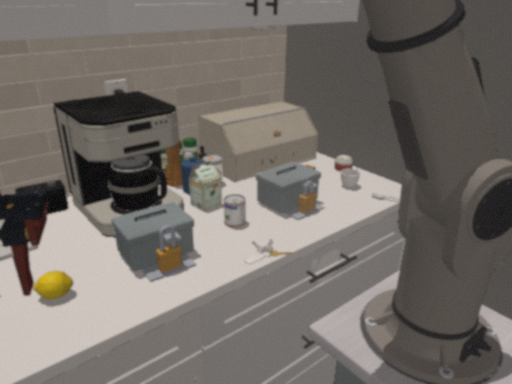

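View pics/top0.png

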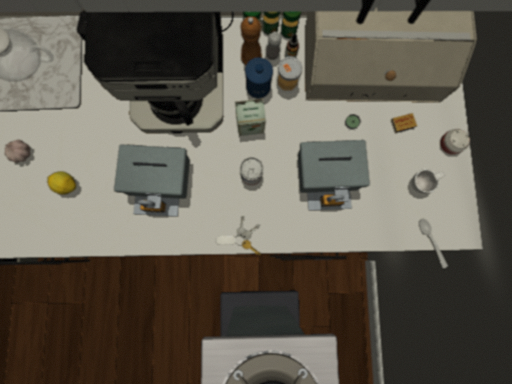

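The scene view shows two boxes with padlocks, at about (169,257) on the left and (308,203) on the right. In the top view they are at (152,205) and (332,200). I'll enlarge both padlocks in each view.

Run:
```python
import cv2,numpy as np
s=cv2.imread("pics/scene0.png");t=cv2.imread("pics/top0.png")
def c(i,u,v): return cv2.resize(i[v:v+48,u:u+64],(400,300),interpolation=cv2.INTER_CUBIC)
cv2.imwrite("pics/crops.png",np.vstack([np.hstack([c(s,138,224),c(s,276,170)]),np.hstack([c(t,120,180),c(t,300,175)])]))
```

```text
(no output)
```

View pics/crops.png

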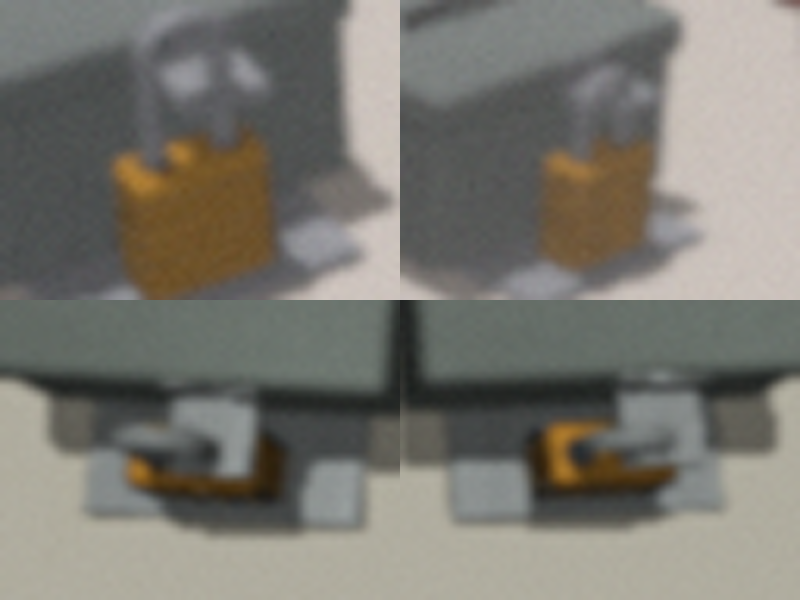

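The left padlock's shackle is the higher one, so it is open. Its bow centre is at about (167,227) in the scene view and (146.6,202.7) in the top view. Next I'll triangulate it and cross-check against the lid contour.

```bash
cat > h.py <<'E'
import numpy as np,cv2
from scipy.spatial.transform import Rotation as R
from plant import vision
def ray(n,uv):
    c=vision.get_calibration(n);d=np.linalg.inv(c["camera_matrix"])@[*uv,1]
    return c["origin"],R.from_euler("xyz",c["orientation"],degrees=True).apply(d/np.linalg.norm(d))
def plane(n,uv,z):
    o,d=ray(n,uv);return o+d*(z-o[2])/d[2]
def tri(a,b):
    (o1,d1),(o2,d2)=ray("scene",a),ray("top",b)
    s=np.linalg.lstsq(np.c_[d1,-d2],o2-o1,rcond=None)[0]
    p,q=o1+s[0]*d1,o2+s[1]*d2;return (p+q)/2,np.linalg.norm(p-q)
E
python3 - <<'E'
from h import *
t=cv2.imread("pics/top0.png")
print("bow",tri((167.3,227),(146.6,202.7)), plane("top",(146.6,202.7),.1075),plane("scene",(167.3,227),.1075))
hsv=cv2.cvtColor(t,cv2.COLOR_BGR2HSV)
for box in((105,135,95,68),(290,130,95,65)):
    u,v,w,h=box; r=t[v:v+h,u:u+w].astype(int)
    m=((r.sum(2)>230)&(r.sum(2)<400)&(r[:,:,0]>r[:,:,2]+2)).astype(np.uint8)
    m=cv2.morphologyEx(m,cv2.MORPH_OPEN,np.ones((5,5)))
    c=max(cv2.findContours(m,0,2)[0],key=cv2.contourArea)
    P=np.array([plane("top",p[0]+[u,v],.094)[:2] for p in c],np.float32)*1000
    (cx,cy),(a,b),g=cv2.minAreaRect(P);print("lid",cx,cy,a,b,g)
    o=hsv[v:v+h+30,u:u+w]
    mm=cv2.inRange(o,(8,120,60),(28,255,255));print("brass",(x:=cv2.boundingRect(mm)),plane("top",(u+x[0]+x[2]/2,v+x[1]+x[3]/2),.056))
E
```

```text
bow (array([0.46250466, 0.27085792, 0.10594144]), np.float64(0.003797241052717444)) [0.46114379 0.26880179 0.1075    ] [0.46199169 0.27310058 0.1075    ]Traceback (most recent call last):
  File "<stdin>", line 9, in <module>
ValueError: max() iterable argument is empty
```

Run:
```python
from h import *
t=cv2.imread("pics/top0.png"); hsv=cv2.cvtColor(t,cv2.COLOR_BGR2HSV)
print(t[155,150],t[180,160],t[200,230])
u,v,w,h=105,135,95,68
g=cv2.medianBlur(t,3)[v:v+h,u:u+w].astype(int)
m=(np.abs(g-g[20,45]).max(2)<28).astype(np.uint8)
m=cv2.morphologyEx(m,cv2.MORPH_OPEN,np.ones((9,9)))
c=max(cv2.findContours(m,0,2)[0],key=cv2.contourArea)
P=np.array([plane("top",p[0]+[u,v],.094)[:2] for p in c],np.float32)*1000
print("lid",cv2.minAreaRect(P),cv2.boundingRect(c))
mm=cv2.inRange(hsv[v:v+100,u:u+w],(8,110,50),(28,255,255));x=cv2.boundingRect(mm);print("brass",x,plane("top",(u+x[0]+x[2]/2,v+x[1]+x[3]/2),.056))
```

```text
[106 111 103] [108 115 106] [157 172 174]
lid ((541.5848999023438, 268.7936706542969), (152.22866821289062, 109.33716583251953), 86.09115600585938) (10, 10, 70, 49)
brass (36, 69, 24, 8) [0.4554569  0.26781599 0.056     ]
```

The estimates agree. Triangulation puts the bow at (0.462,0.271), and the lid model puts it at (0.464,0.274), with the box yawed about −4°. I'll move above it with the fingers closed and the jaw line turned parallel to the bow.

```bash
python3 -m jog '[[[24,-43,0],[0,0,2.5]],[[24,-43,0],[0,0,2.5]],[[24,-43,0],[0,0,2.5]],[[24,-43,0],[0,0,2.5]],[[24,-43,0],[0,0,2.5]],[[24,-43,0],[0,0,2.5]],[[24,-43,0],[0,0,2.5]],[[26,-46,0],[0,0,2.5]]]' 0 20
```

```text
time_s: 1.1
ee_pos: [0.4632, 0.2707, 0.2395]
ee_rot: [-180.0, -0.0, 176.6]
ft_force: [-0.3, -0.2, 0.4]
finger_gap: 0.133
gripper_force: 0.0
```

```bash
python3 -m jog '[[[0,1,-30],[0,0,0]],[[0,0,-30],[0,0,0]],[[0,0,-30],[0,0,0]],[[0,0,-5],[0,0,0]],[[0,0,0],[0,0,0]]]'
python3 - <<'E'
from h import *
a=vision.snapshot("scene")[180:276,110:238];b=vision.snapshot("top")[160:256,90:218]
f=lambda i:cv2.resize(i,(400,300),interpolation=cv2.INTER_CUBIC)
cv2.imwrite("pics/close.png",np.hstack([f(a),f(b)]))
E
```

```text
time_s: 1.72
ee_pos: [0.463, 0.2732, 0.1449]
ee_rot: [-180.0, -0.0, 176.5]
ft_force: [0.6, 0.1, -0.2]
finger_gap: 0.008
gripper_force: 0.0
```

View pics/close.png

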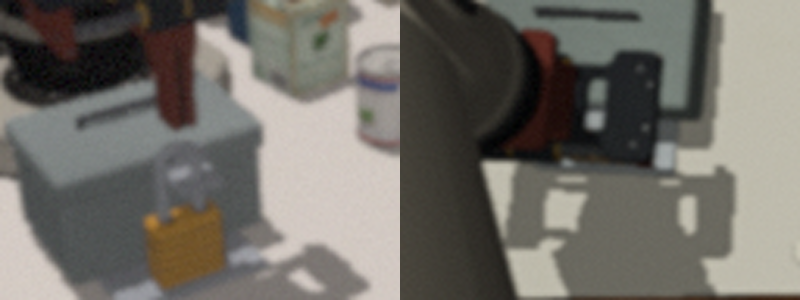

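The fingertips are directly above the bow: tip at crop (177,128), bow top at (180,145). I'll press in small steps and watch the force.

```bash
python3 -m jog '[[[0,0,-8],[0,0,0]],[[0,0,-6],[0,0,0]],[[0,0,-4],[0,0,0]],[[0,0,-2],[0,0,0]],[[0,0,0],[0,0,0]]]'; python3 -m jog '[[[0,0,-3],[0,0,0]],[[0,0,-3],[0,0,0]],[[0,0,-2],[0,0,0]],[[0,0,0],[0,0,0]]]'
```

```text
time_s: 2.45
ee_pos: [0.463, 0.2732, 0.1248]
ee_rot: [180.0, 0.0, 176.5]
ft_force: [-1.2, 0.4, 5.8]
finger_gap: 0.008
gripper_force: 2.4
time_s: 2.95
ee_pos: [0.463, 0.2732, 0.1168]
ee_rot: [180.0, 0.0, 176.5]
ft_force: [-0.4, -0.8, 5.1]
finger_gap: 0.007
gripper_force: 2.5
```

```bash
python3 -m jog '[[[0,0,-2],[0,0,0]],[[0,0,-2],[0,0,0]],[[0,0,-1],[0,0,0]],[[0,0,0],[0,0,0]]]';for i in 1; do python3 -m jog '[[[0,0,-1],[0,0,0]],[[0,0,-1],[0,0,0]],[[0,0,0],[0,0,0]]]'; done
```

```text
time_s: 3.45
ee_pos: [0.463, 0.2732, 0.1118]
ee_rot: [180.0, 0.0, 176.5]
ft_force: [-1.9, 0.3, 4.2]
finger_gap: 0.007
gripper_force: 2.3
time_s: 3.82
ee_pos: [0.463, 0.2732, 0.1098]
ee_rot: [180.0, 0.0, 176.5]
ft_force: [-1.9, -0.9, 6.5]
finger_gap: 0.002
gripper_force: 3.0
```

```bash
python3 -m jog '[[[0,0,-1],[0,0,0]],[[0,0,-1],[0,0,0]],[[0,0,-1],[0,0,0]],[[0,0,0],[0,0,0]]]'
```

```text
time_s: 4.32
ee_pos: [0.463, 0.2732, 0.1069]
ee_rot: [180.0, 0.0, 176.5]
ft_force: [-1.4, -0.8, 6.1]
finger_gap: 0.008
gripper_force: 3.1
```

```bash
python3 -m jog '[[[0,0,-1],[0,0,0]],[[0,0,0],[0,0,0]]]'; python3 -m jog '[[[0,0,4],[0,0,0]],[[0,0,4],[0,0,0]],[[0,0,0],[0,0,0]]]'
```

```text
time_s: 4.58
ee_pos: [0.463, 0.2732, 0.1059]
ee_rot: [180.0, 0.0, 176.5]
ft_force: [-1.8, 0.1, 5.7]
finger_gap: 0.006
gripper_force: 3.2
time_s: 4.95
ee_pos: [0.463, 0.2731, 0.1136]
ee_rot: [180.0, 0.0, 176.5]
ft_force: [-0.7, 0.3, 0.1]
finger_gap: 0.005
gripper_force: 0.0
```

The force is zero at TCP z 0.1136, so the pawl has latched. I'll move clear and check.

```bash
python3 -m jog '[[[0,0,15],[0,0,0]],[[0,0,30],[0,0,0]],[[0,0,40],[0,0,0]],[[0,0,40],[0,0,0]],[[0,0,0],[0,0,0]]]'
python3 - <<'E'
from h import *
a=vision.snapshot("scene");f=lambda u,v:cv2.resize(a[v:v+48,u:u+64],(400,300),interpolation=cv2.INTER_CUBIC)
cv2.imwrite("pics/end.png",np.hstack([f(138,224),f(276,170)]))
E
```

```text
time_s: 5.58
ee_pos: [0.4646, 0.2742, 0.2425]
ee_rot: [179.7, 0.3, 176.5]
ft_force: [-0.4, -0.2, -0.4]
finger_gap: 0.008
gripper_force: 0.0
```

View pics/end.png

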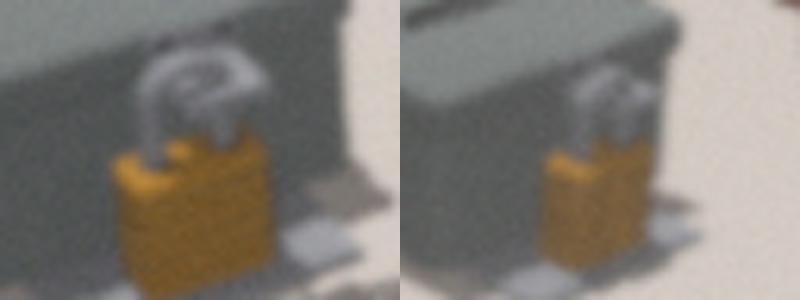

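The left shackle's bow now sits at crop row about 45, where it was about 12 before. It is down like the locked one on the right, and the arm is clear.

```bash
python3 -c "from plant import workorder; print(workorder.finish_job())"
```

```text
the job is handed in; nothing more can be done
None
```

The open padlock was the one on the left box: I pressed its shackle down until it latched, checked in the camera image that it stayed down, moved the arm clear, and handed the job in at about 5.6 s on the robot's clock.

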